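Lock the humidifier tank cap

TASK

The humidifier's water tank stands upside down on the washroom counter with its bayonet cap dropped into the neck but not locked. Turn the cap clockwise (seen from above) as far as it goes, about a quarter turn, so that it clicks past its latch and stays locked, then let go. Keep the tank standing where it is and do not disturb the other things on the counter.

Things in the scene. Friction and masses are not known exactly. Their poses are not given: they have to be found in the camera images.
- tank: Pale blue frosted water tank, 184 (its x) x 214 (its y) mm, 150 mm high (above 112 mm stepped in to 150 x 178 mm), loose, upside down, about 3 kg filled. Origin: centre of the face it stands on, z up; the cap's axis is this z axis. On the top face a white dot at the -x edge marks the cap's open place, an orange dot at the +y edge the locked place.
- cap (a joint): Turn of the cap, rad, clockwise seen from above: 0 = open stop (orange pointer at the white dot), 1.571 = locked stop (pointer at the orange dot). Starts at 0 to 0.3. About 0.06 N m turns it; from about 1.35 its rim's orange rib must push the sprung latch aside, up to about 0.22 N m in all, over the hump at 1.465, then it clicks on to the stop. Short of the hump it is not locked.
- cap_center (a point): Centre of the cap's flat top, on the axis, 181 mm above the counter. The cap is a dark blue round cap, 118 mm diameter, 18 mm high, with knurled rim; at its middle a white valve 26 mm wide with a pin, at most 10 mm above the cap's top. It cannot lift out of the neck.
- pointer_wing (a point): Middle of the top edge of the cap's finger wing that has an orange pointer stripe; 43 mm from the axis, 208 mm above the counter. Each wing is an upright fin on the cap's top: 27 mm high, 26 mm long along the radius (30 to 56 mm from the axis), 10 mm thick. Seen from above it lies at angle (tank yaw + pi - joint value) about the axis.
- plain_wing (a point): Middle of the top edge of the opposite, plain finger wing; same size, on the other side of the axis.
- base: White humidifier base the tank belongs on, 184 x 214 x 100 mm, shallow well on top, dark dial on its -x face. Stands loose beside the tank; not to be disturbed. Origin: centre of its underside.
- vase: Cream ceramic vase with black stripes, 104 mm diameter, 170 mm high. Origin: centre of its underside. Not to be disturbed.
- jar: Round glass potpourri jar with a ball knob, 100 mm diameter, 118 mm high. Origin: centre of its underside. Not to be disturbed.
- brushes: Clear tray, 110 x 200 mm, with three toothbrushes upright in ceramic stands, 196 mm high. Origin: centre of its underside. Not to be disturbed.
- latch_top (a point): Top of the white sprung latch tongue that stands beside the cap's rim near the orange dot: 18 mm wide, 61 to 76 mm from the cap's axis, top 177 mm above the counter, just below the cap's top. The orange rib on the cap's rim pushes it outward as it passes.

How it is judged:
By the outcome, as a careful person would: the job done as asked, in the order asked, and still so for the second after the job is handed in, with the robot touching nothing.
It also fails if it takes over 35 s, if anything falls off the work surface, if the arm or the gripper's body presses on something with over 40 N, if the wrist force passes 120 N, or if a joint passes its speed limit or range.

ROBOT

A 6-joint arm with a two-finger parallel gripper is mounted at the origin on the work surface. World frame = base frame: x ahead of the robot, y to its left, z up, the work surface at z = 0. Lengths are in mm, angles in rad, forces in N, time in s.
With the tool pointing down it reaches from about 300 to 950 mm from the base axis. Payload 3.1 kg.
Tool frame: the origin (TCP) lies midway between the tips of the shut fingers; the grasp point (between the pads) lies 19 mm behind it (bot.grip_depth is the distance from the TCP to the grasp point, in mm); z points along the fingers, y is the line along which they close (so a half turn about z gives the same grasp; the last joint's range is limited). The gripper opens to 85 mm and grips with 20 to 120 N. Pads are 22 mm wide; open, the fingers measure 114 mm over their backs; the gripper's body (76 mm by 85 mm) begins 54 mm behind the grasp point. The pads swing forward as they close: fully open they stand 13 mm farther back than shut.
Start: joints at [-1.346, 0.308, 1.634, -0, 1.2, -0.07], TCP at [181.566, -598.052, 194.672] pointing down, gripper open.
Joint ranges: [-3.06, 3.06], [-0.79, 1.96], [0.05, 2.63], [-1.19, 4.34], [0.05, 2.64], [-2.94, 2.94]. Speed limits (rad/s): [2.79, 2.79, 3.14, 3.14, 3.14, 3.14].

INTERFACE

Orientations are given as a rotation vector (axis times angle).
In Python, from rig import bot, camera, camera_params, ticket gives the robot as it stands.
- The arm moves only by the shell command python3 -m crank 'ROWS'. ROWS is JSON, a list of rows, each a list of 3 entries, a list of its own where there are three numbers: the opening, from 0 (shut) to 1 (fully open), then the shift along the tool's x, y, z in mm, then the turn, a rotation vector about the tool's x, y, z in rad. In form: [[hand, [tx, ty, tz], [ax, ay, az]], ...]. A call has 1 to 10 rows; each row is the pose to reach, as a shift and turn from the pose commanded when the call began, along the tool's axes at that moment; what a row does not reach only later rows make up. A row lasts 1/8 s, in which the tool goes at most 62.5 mm and 10.7 degrees, less where a joint would pass 70% of its speed; a pose out of reach is approached as far as the arm can. A call with a gripper value outside its range is refused whole. The fingers move at their own pace and stop on an object; the grip force is fixed at half the most. Time passes only in rows, so rows that repeat a pose let the fingers close. It gives the time, the measured TCP pose, the force, the opening and the grip force at its end, in the units of the state.
- bot.read_state(): the state, without advancing time (a new reading comes with each control period).
- camera(name): name is "side" or "top" or "wrist"; returns the picture (384x512x3 uint8, red, green, blue); there is no depth.
- camera_params(name): a dict with "K" (3x3 intrinsics, pixels), "k1" (the pictures are not rectified: a ray, as slopes to the right and down, at radius r is drawn at 1 + k1 r^2 times it, then the intrinsics apply), "rvec" (rotation vector, rad) and "tvec" (3), from world to camera coordinates, as OpenCV has them. Camera axes: x right, y down, z forward; pixel columns grow to the right and rows downward; lengths in mm; the calibration is good to about 2 mm. A picture is of the moment at which its call begins: read the wrist's pose just before it. camera_params takes no time and is no camera call; for the wrist camera it gives the pose at the moment of the call.
- ticket.job_done(): hands the job in; it is judged then, once.
The state is a dict: "time_s": time; "joints": joint angles; "joint_velocities": joint speeds; "tau": joint torques, N m; "position": TCP position; "tcp_rot": TCP orientation; "wrist_force": force on the tool from outside, world axes, zero at the start; "wrist_torque": the same for the moment, N m; "gripper_width": finger opening in mm; "finger_force": force on a finger pad.
Only numpy, scipy, OpenCV 4.12 (cv2) and the standard library are available. Lean on these libraries where they do the work, as an engineer would, in place of code of your own. Each camera call takes 0.05 s, during which the arm holds its last target. There are 200 camera calls.

## Working session

There is one attempt and no reset: what is moved stays moved. The work goes in short steps, Python scripts to look and compute and a shell command to move; the robot and the scene stay as the last step left them, time stands still between calls to the robot, and variables do not carry over. Pictures are saved under pics/ and viewed, at most 10 in all, crops included, and the job is handed in when it is done.

```bash
mkdir -p pics
python3 - <<'E'
from rig import bot,camera,camera_params
import cv2,numpy as np
s=bot.read_state();print(s['time_s'],s['position'],s['tcp_rot'],s['gripper_width'])
for n in('side','top'):
    cv2.imwrite(f'pics/{n}0.png',camera(n)[:,:,::-1]);p=camera_params(n);print(n,p)
E
```

```text
0.0 [ 181.36338226 -597.15516432  193.42925948] [-3.10524138e+00 -4.61040870e-01  2.97348099e-04] 85.1959910299097
side {'K': array([[363.75715615,   0.        , 261.28242078],
       [  0.        , 363.75715615, 192.08953152],
       [  0.        ,   0.        ,   1.        ]]), 'k1': 0.010519381990910744, 'rvec': array([ 0.20940907, -2.70559361,  1.45049249]), 'tvec': array([ 586.45815493,  187.38588877, 1217.33055853])}
top {'K': array([[383.76873968,   0.        , 262.4247479 ],
       [  0.        , 383.76873968, 192.25871347],
       [  0.        ,   0.        ,   1.        ]]), 'k1': -0.1038891077444256, 'rvec': array([ 2.12469988, -2.11408892,  0.21385936]), 'tvec': array([9.77954933e-01, 6.43956288e+02, 1.26349140e+03])}
```

View pics/top0.png

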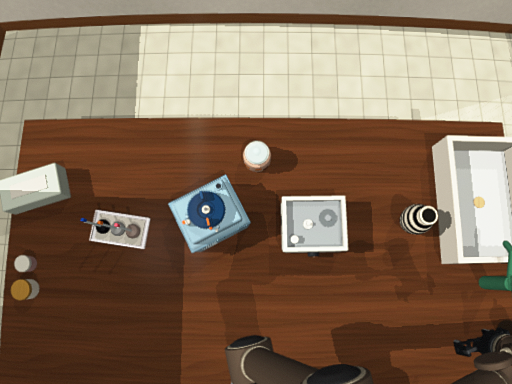

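View pics/side0.png

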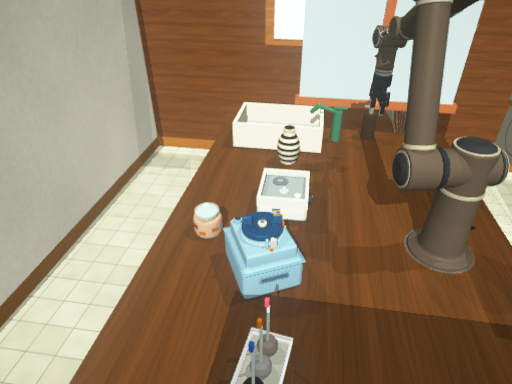

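The top view shows the tank with its cap at about (206,209), and the side view shows the cap at about (262,223). The base is to the right of the tank, the jar behind it and the brushes to the left. I'll enlarge both views.

```bash
cat > h.py <<'E'
import numpy as np,cv2
from scipy.optimize import least_squares
def proj(p,X):
    R=cv2.Rodrigues(p['rvec'])[0];c=np.atleast_2d(X)@R.T+p['tvec'];s=c[:,:2]/c[:,2:]
    s=s*(1+p['k1']*(s**2).sum(1,keepdims=True));return s@p['K'][:2,:2].T+p['K'][:2,2]
def tri(obs,x0=(500,100,180)):  # obs: [(params,(u,v))]
    r=least_squares(lambda X:np.concatenate([proj(p,X)[0]-uv for p,uv in obs]),x0);return r.x,r.fun
def onplane(p,uv,z):
    return least_squares(lambda q:proj(p,[q[0],q[1],z])[0]-uv,(500,100)).x
E
python3 - <<'E'
import cv2,numpy as np
a=cv2.imread('pics/top0.png')[165:260,160:260];b=cv2.imread('pics/side0.png')[200:295,215:315]
f=lambda i:cv2.resize(i,None,fx=4,fy=4,interpolation=cv2.INTER_CUBIC)
cv2.imwrite('pics/z.png',np.hstack([f(a),f(b)]))
E
```

```text
(no output)
```

View pics/z.png

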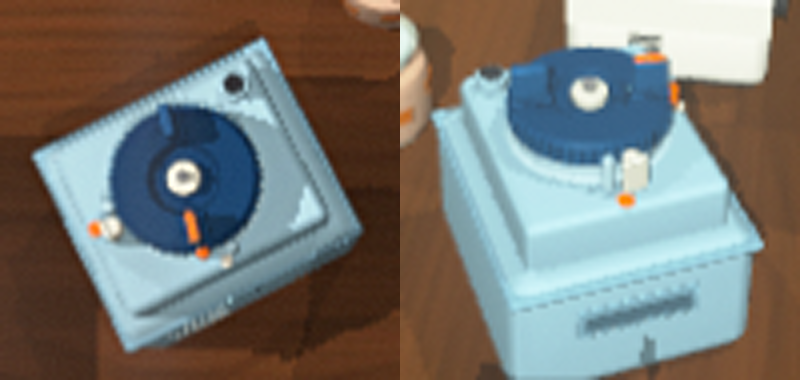

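The enlarged views show the valve, both wings, the white dot (below the cap) and the orange dot (to its left). I'll triangulate them.

Run:
```python
from rig import bot,camera_params
from h import *
T=camera_params('top');S=camera_params('side')
t=lambda u,v:(T,(160+u/4-.4,165+v/4-.4)); s=lambda u,v:(S,(215+(u-400)/4-.4,200+v/4-.4))
for n,a,b in(('valve',t(183,177),s(588,91)),('pw',t(193,229),s(650,58)),('plw',t(166,119),s(530,70)),('odot',t(96,229),s(627,200))):
    x,f=tri([a,b]);print(n,x.round(1),f.round(2))
P={n:onplane(T,uv[1],z) for n,uv,z in(('valve',t(183,177),191),('pw',t(193,229),208),('plw',t(166,119),208),('od',t(96,229),150),('wd',t(227,258),150))}
for k,v in P.items():
    d=v-P['valve'];print(k,v.round(1),np.hypot(*d).round(1),np.arctan2(d[1],d[0]).round(3))
R=cv2.Rodrigues(np.array(bot.read_state()['tcp_rot']))[0];print(R.round(3))
W=camera_params('wrist');Rw=cv2.Rodrigues(W['rvec'])[0];print('wristcam in tool',R.T@(-Rw.T@W['tvec']-bot.read_state()['position']),(R.T@Rw.T).round(2))
c=P['valve']-bot.read_state()['position'][:2];print('tool shift',R.T@[*c,0])
```

```text
valve [566.2 182.7 181.1] [ 0.    0.13 -0.11 -0.02]
pw [523.3 170.2 206.1] [ 0.   -0.16  0.15  0.03]
plw [606.7 194.  203.8] [ 0.02  0.51 -0.45 -0.11]
odot [528.3 255.9 149.2] [-0.    0.22 -0.19 -0.04]
valve [565.1 181.3] 0.0 0.0
pw [522.6 169.9] 44.0 -2.88
plw [607.5 193.4] 44.1 0.278
od [529.  255.8] 82.8 2.023
wd [506.6 150.2] 66.2 -2.653
[[ 0.957  0.291 -0.   ]
 [ 0.291 -0.957  0.002]
 [ 0.    -0.002 -1.   ]]
wristcam in tool [ 6.77435098e+01  1.22891990e-01 -1.78969978e+02] [[ 0.   -0.96 -0.27]
 [ 1.    0.   -0.  ]
 [ 0.   -0.27  0.96]]
tool shift [ 593.40239361 -633.40075994    1.42251925]
```

The axis is at about (565,182), the wing line is at 0.27 rad and the tank yaw is about 0.47, so the joint value is about 0.2. Plan: straddle the wings with the open fingers centred on the axis, then turn the hand about that axis so both fingers push as a pure couple. First I'll lift, then travel to a point above the cap.

```bash
python3 -m crank '[[0.88,[0,0,-60],[0,0,0]],[0.88,[0,0,-120],[0,0,0]],[0.88,[593,-633,-120],[0,0,-2.1]],[0.88,[593,-633,-120],[0,0,-2.1]],[0.88,[593,-633,-120],[0,0,-2.1]],[0.88,[593,-633,-120],[0,0,-2.1]],[0.88,[593,-633,-120],[0,0,-2.1]],[0.88,[593,-633,-120],[0,0,-2.1]],[0.88,[593,-633,-120],[0,0,-2.1]],[0.88,[593,-633,-120],[0,0,-2.1]]]'
cat > st.py <<'E'
from rig import bot
from h import *
def st():
    s=bot.read_state();R=cv2.Rodrigues(np.array(s['tcp_rot']))[0];print(s['time_s'],s['position'].round(1),'yang',np.arctan2(R[1,1],R[0,1]).round(3),'tilt',R[:2,2].round(3),'w',round(s['gripper_width'],1),'F',np.round(s['wrist_force'],1),'M',np.round(s['wrist_torque'],2))
    c=np.array([565.3,181.8,s['position'][2]])-s['position'];print('shift to axis',(R.T@c).round(1));return s,R
if __name__=='__main__':st()
E
python3 st.py
```

```text
time_s: 1.35
position: [403.0, -147.6, 314.5]
tcp_rot: [1.952, 2.461, 0.0]
wrist_force: [0.4, -0.6, 0.4]
gripper_width: 74.9
finger_force: 0.0
1.35 [ 403.  -147.6  314.5] yang 0.23 tilt [ 0. -0.] w 74.9 F [ 0.4 -0.6  0.4] M [ 0.02 -0.02 -0.  ]
shift to axis [283.8 233.1  -0. ]
```

```bash
python3 -m crank '[[0.88,[284,233,0],[0,0,-0.62]],[0.88,[284,233,0],[0,0,-0.62]],[0.88,[284,233,0],[0,0,-0.62]],[0.88,[284,233,0],[0,0,-0.62]],[0.88,[284,233,0],[0,0,-0.62]],[0.88,[284,233,0],[0,0,-0.62]],[0.88,[284,233,0],[0,0,-0.62]],[0.88,[284,233,0],[0,0,-0.62]],[0.88,[284,233,0],[0,0,-0.62]]]' >/dev/null
python3 - <<'E'
from st import *
from rig import camera,camera_params
import pickle
st();p=camera_params('wrist');i=camera('wrist');pickle.dump(p,open('w1.pkl','wb'))
cv2.imwrite('pics/w1.png',i[:,:,::-1])
print(proj(p,[[565.3,181.8,191],[523,170,208],[607.5,193.7,208]]).round(0))
E
```

```text
2.475 [566.3 177.8 314.6] yang 0.843 tilt [-0. -0.] w 75.0 F [-0.4 -0.8 -1.2] M [-0.    0.02 -0.06]
shift to axis [ 3.4  2.3 -0. ]
[[254. 178.]
 [218. 159.]
 [288. 202.]]
```

View pics/w1.png

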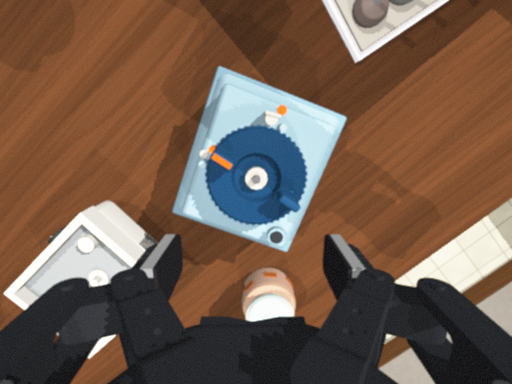

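The cap centre appears at (256,178), about 2.5 px to the right of the prediction, so I take the axis as (566.5,183). The fingers clear both wings. I'll centre the hand and go down with the fingers between the wings.

```bash
python3 -m crank '[[0.88,[3.3,4,20],[0,0,-0.08]],[0.88,[3.3,4,60],[0,0,-0.08]],[0.88,[3.3,4,90],[0,0,-0.08]],[0.88,[3.3,4,110],[0,0,-0.08]],[0.88,[3.3,4,122],[0,0,-0.08]],[0.88,[3.3,4,129],[0,0,-0.08]],[0.88,[3.3,4,129],[0,0,-0.08]]]' >/dev/null
sed -i 's/565.3,181.8,s/566.5,183,s/' st.py
python3 - <<'E'
from st import *
from rig import camera
st();cv2.imwrite('pics/w2.png',np.hstack([camera('wrist')[:,:,::-1][:,::1], cv2.resize(camera('side')[190:270,220:306,::-1],(280,384)) ]))
E
```

```text
3.4 [567.2 184.3 186. ] yang 0.924 tilt [0. 0.] w 75.1 F [0.4 1.4 0.2] M [-0.01 -0.01 -0.04]
shift to axis [-0.2 -1.4 -0. ]
```

View pics/w2.png

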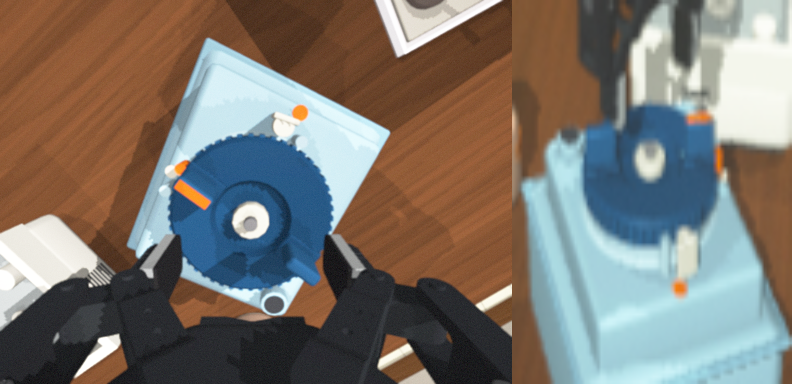

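Run:
```python
from st import *
from rig import camera_params
s,R=st();p=camera_params('wrist')
for z in(0,-8,-13):print(z,proj(p,[s['position']+R@[0,y,z] for y in(-37.5,37.5)]).round(0).tolist())
print(proj(p,[[566.5,183,191],[566.5,183,186]]).round(0))
q=camera_params('side');u=proj(q,[s['position']+R@[0,y,-8] for y in(-37.5,37.5)]);print(512+(u[:,0]-220)*280/86,(u[:,1]-190)*4.8)
```

```text
3.5 [567.7 184.5 186.7] yang 0.924 tilt [0.002 0.   ] w 75.4 F [0.5 0.6 0.5] M [-0.02  0.04 -0.02]
shift to axis [ 0.1 -1.9 -0. ]
0 [[197.0, 219.0], [306.0, 219.0]]
-8 [[195.0, 223.0], [308.0, 223.0]]
-13 [[193.0, 226.0], [309.0, 226.0]]
[[249. 221.]
 [249. 219.]]
[675.55661837 613.53962511] [112.04964844 166.26221481]
```

Run:
```python
from st import *
from rig import camera_params,camera
s,R=st();L=[]
for n,(v,u) in(('side',(165,215)),('top',(160,155))):
    q=camera_params(n);i=camera(n)[v:v+110,u:u+100,::-1];i=cv2.resize(i,None,fx=4,fy=4,interpolation=cv2.INTER_CUBIC)
    for y in(-37.5,37.5):
        a=proj(q,s['position']+R@[0,y,-8])[0];cv2.circle(i,tuple(int(k) for k in (a-(u,v))*4),4,(0,0,255),1)
    L.append(i)
cv2.imwrite('pics/c3.png',np.hstack(L))
```

```text
3.5 [567.7 184.5 186.7] yang 0.924 tilt [0.002 0.   ] w 75.4 F [0.5 0.6 0.5] M [-0.02  0.04 -0.02]
shift to axis [ 0.1 -1.9 -0. ]
```

View pics/c3.png

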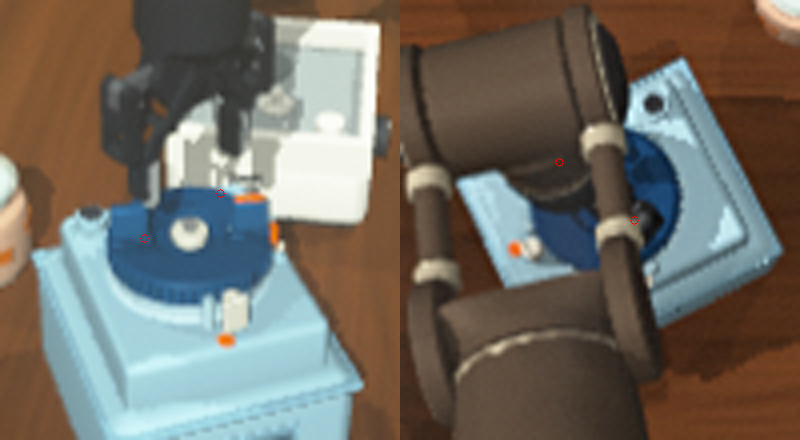

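Both pictures show the finger tips about 30 mm above the marks where I expected them (side view: left tip at (148,205), mark at (145,239)). I'll triangulate the tip before going lower.

Run:
```python
from st import *
from rig import camera_params
s,R=st();W=camera_params('wrist');S=camera_params('side')
for w,d in(((330,238),(252-.4,216.2)),((180,237),(273,203.5))):
    x,f=tri([(W,w),(S,d)]);print(x.round(1),f.round(1),'tool',(R.T@(x-s['position'])).round(1))
```

```text
3.6 [567.6 184.5 186.7] yang 0.924 tilt [0.002 0.   ] w 75.0 F [-0.4 -0.3 -0.1] M [-0.01 -0.03 -0.02]
shift to axis [-0.  -1.9 -0. ]
[588.5 221.4 230.3] [-0.  -0.1 -0.3 -0.2] tool [  5.6  42.1 -43.5]
[538.9 160.  234.5] [-0.1 -0.1 -0.5 -0.2] tool [  8.1 -36.8 -47.9]
```

The two views agree: the tips are at z ≈ 230, about 44 mm behind the nominal TCP. I'll go lower in steps, checking the force, and shift the centring by -2 mm in tool y.

```bash
python3 -m crank '[[0.88,[0,-2,8],[0,0,0]],[0.88,[0,-2,16],[0,0,0]],[0.88,[0,-2,22],[0,0,0]],[0.88,[0,-2,22],[0,0,0]]]' | grep -E 'force|pos'; python3 -m crank '[[0.88,[0,0,5],[0,0,0]],[0.88,[0,0,10],[0,0,0]],[0.88,[0,0,10],[0,0,0]]]'| grep -E 'force|pos'
python3 - <<'E'
from st import *
from rig import camera_params,camera
st();w=cv2.resize(camera('wrist')[:,:,::-1],(400,300));i=camera('side')[165:265,215:315,::-1]
i=cv2.resize(i,(400,400),interpolation=cv2.INTER_CUBIC)
w=cv2.copyMakeBorder(w,0,100,0,0,cv2.BORDER_CONSTANT);cv2.imwrite('pics/c4.png',np.hstack([i,w]))
E
```

```text
position: [565.0, 182.5, 162.5]
wrist_force: [-0.2, 0.3, -0.0]
finger_force: 0.0
position: [565.2, 182.6, 153.0]
wrist_force: [0.1, 0.5, -0.4]
finger_force: 0.0
4.475 [565.2 182.6 153. ] yang 0.924 tilt [-0.001 -0.   ] w 75.0 F [ 0.1  0.5 -0.4] M [-0.    0.04 -0.  ]
shift to axis [-0.7  1.1 -0. ]
```

View pics/c4.png

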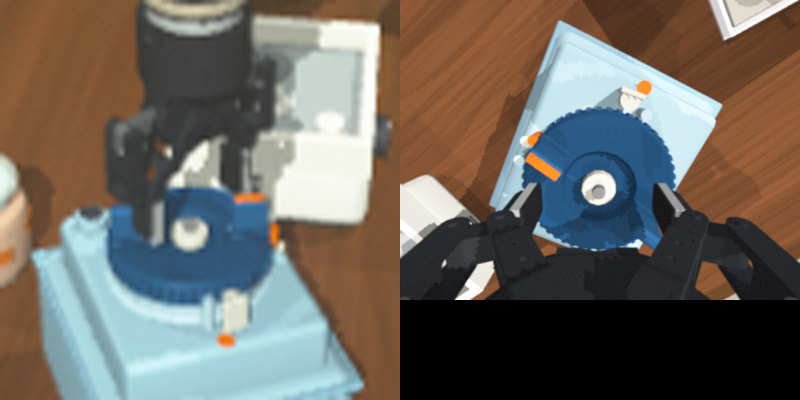

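There is no contact at TCP z=153, which confirms the offset. The tips are between the wings and beside them, and the valve is centred between the fingers. I'll go 5 mm lower and turn clockwise (+z).

```bash
python3 -m crank '[[0.88,[-0.5,0.5,5],[0,0,0]],[0.88,[-0.5,0.5,5],[0,0,0.13]],[0.88,[-0.5,0.5,5],[0,0,0.26]],[0.88,[-0.5,0.5,5],[0,0,0.39]],[0.88,[-0.5,0.5,5],[0,0,0.52]],[0.88,[-0.5,0.5,5],[0,0,0.65]],[0.88,[-0.5,0.5,5],[0,0,0.78]],[0.88,[-0.5,0.5,5],[0,0,0.91]],[0.88,[-0.5,0.5,5],[0,0,1.04]],[0.88,[-0.5,0.5,5],[0,0,1.04]]]' | grep -E 'force'
python3 - <<'E'
from st import *
from rig import camera_params,camera
st();w=cv2.resize(camera('wrist')[:,:,::-1],(400,300));i=camera('side')[165:265,215:315,::-1]
i=cv2.resize(i,(400,400),interpolation=cv2.INTER_CUBIC)
w=cv2.copyMakeBorder(w,0,100,0,0,cv2.BORDER_CONSTANT);cv2.imwrite('pics/c5.png',np.hstack([i,w]))
E
```

```text
wrist_force: [-0.2, -0.3, -0.7]
finger_force: 0.0
5.825 [566.4 182.7 148.5] yang -0.115 tilt [-0.  0.] w 75.0 F [-0.2 -0.3 -0.7] M [ 0.02 -0.02 -0.01]
shift to axis [ 0.3  0.1 -0. ]
```

View pics/c5.png

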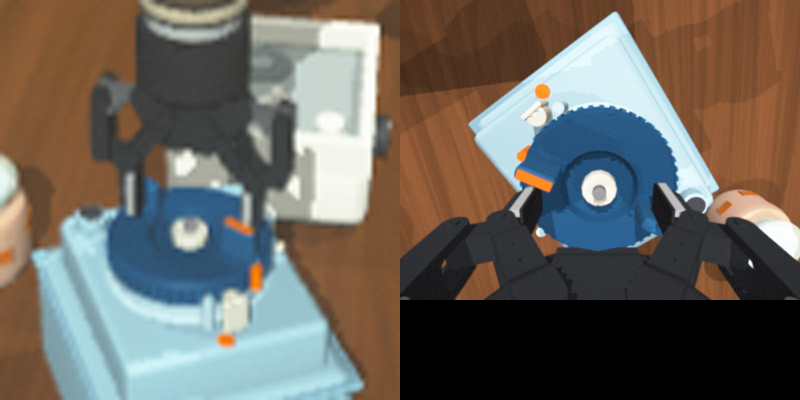

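The cap is turning with the hand: the pointer moved from (245,200) to (238,225) in the side view, and the tank stayed put. I'll continue toward the latch.

```bash
python3 -m crank '[[0.88,[0,0,0],[0,0,0.12]],[0.88,[0,0,0],[0,0,0.24]],[0.88,[0,0,0],[0,0,0.36]],[0.88,[0,0,0],[0,0,0.46]],[0.88,[0,0,0],[0,0,0.55]],[0.88,[0,0,0],[0,0,0.55]]]' | grep -E 'force'; python3 st.py
python3 -m crank '[[0.88,[0,0,0],[0,0,0.05]],[0.88,[0,0,0],[0,0,0.1]],[0.88,[0,0,0],[0,0,0.1]]]' | grep -E 'force'
python3 - <<'E'
from st import *
from rig import camera_params,camera
st();w=cv2.resize(camera('wrist')[:,:,::-1],(400,300));i=camera('side')[165:265,215:315,::-1]
i=cv2.resize(i,(400,400),interpolation=cv2.INTER_CUBIC)
w=cv2.copyMakeBorder(w,0,100,0,0,cv2.BORDER_CONSTANT);cv2.imwrite('pics/c6.png',np.hstack([i,w]))
E
```

```text
wrist_force: [0.9, 1.3, 0.5]
finger_force: 0.4
6.675 [566.5 183.  148.7] yang -0.664 tilt [0. 0.] w 75.1 F [0.9 1.3 0.5] M [ 0.06 -0.11  0.01]
shift to axis [-0. -0. -0.]
wrist_force: [0.8, 1.6, -0.5]
finger_force: 16.6
7.05 [566.9 183.  148.8] yang -0.76 tilt [ 0.001 -0.   ] w 75.0 F [ 0.8  1.6 -0.5] M [ 0.25 -0.17  1.32]
shift to axis [-0.2 -0.3 -0. ]
```

View pics/c6.png

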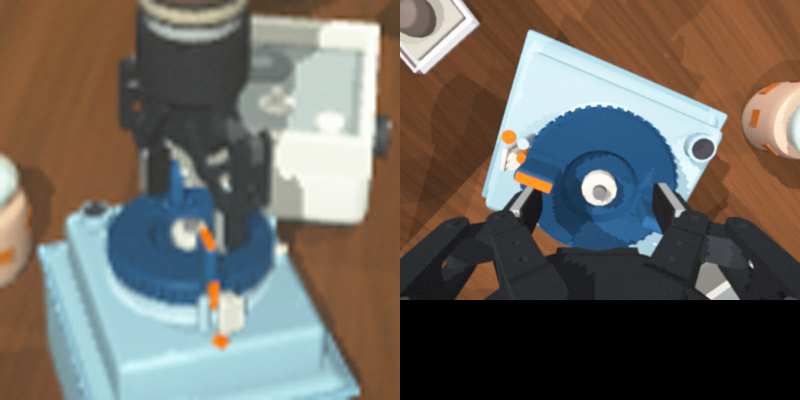

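The moment of 1.3 N m is far above the latch's 0.22, so the cap is at its stop, with the rib past the latch and the pointer facing the orange dot at (221,341). I'll back off straight away, lift and check.

```bash
python3 -m crank '[[0.88,[0,0,0],[0,0,-0.1]],[0.88,[0,0,0],[0,0,-0.22]],[0.88,[0,0,-20],[0,0,-0.22]],[0.88,[0,0,-60],[0,0,-0.22]],[0.88,[0,0,-110],[0,0,-0.22]],[0.88,[0,0,-160],[0,0,-0.22]],[0.88,[0,0,-160],[0,0,-0.22]]]' | grep -E 'force'
python3 - <<'E'
from st import *
from rig import camera_params,camera
st();w=camera('wrist')[:,:,::-1];i=camera('side')[195:295,215:315,::-1];cv2.imwrite('pics/w7raw.png',w);cv2.imwrite('pics/s7raw.png',i)
i=cv2.resize(i,(400,400),interpolation=cv2.INTER_CUBIC)
w=cv2.resize(w[40:340,110:410],(400,400),interpolation=cv2.INTER_CUBIC);cv2.imwrite('pics/c7.png',np.hstack([i,w]))
p=camera_params('wrist')
import pickle;pickle.dump(p,open('w7.pkl','wb'))
E
```

```text
wrist_force: [-0.4, -0.2, 0.1]
finger_force: 0.0
8.025 [569.9 183.5 316.9] yang -0.549 tilt [0.013 0.004] w 75.2 F [-0.4 -0.2  0.1] M [ 0.   -0.01  0.01]
shift to axis [-2.2 -2.6 -0. ]
```

View pics/c7.png

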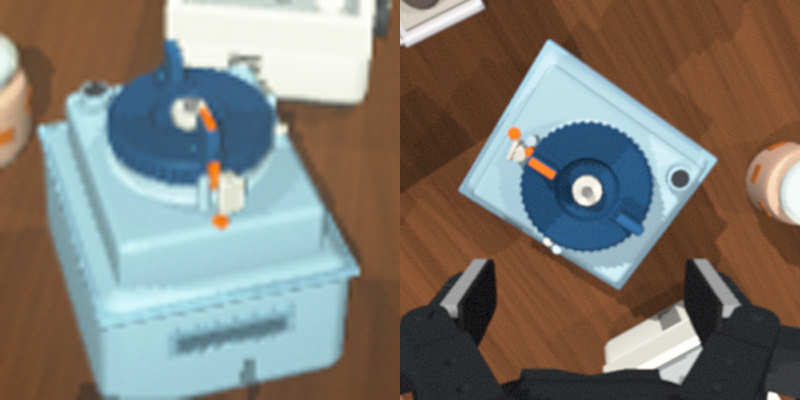

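In this view the pointer stripe is at about (542,168), the orange dot at (515,133) and the cap centre at (587,190). I'll compute the angles properly, including any tank shift.

Run:
```python
import pickle
from h import *
from rig import camera_params
p7=pickle.load(open('w7.pkl','rb'));p1=pickle.load(open('w1.pkl','rb'))
def cen(img,lo,hi,box):
    h=cv2.cvtColor(img,cv2.COLOR_BGR2HSV);m=cv2.inRange(h,lo,hi);n,_,s,c=cv2.connectedComponentsWithStats(m)
    return [(c[i].round(1).tolist(),int(s[i,4])) for i in range(1,n) if s[i,4]>6 and box[0]<c[i][0]<box[1] and box[2]<c[i][1]<box[3]]
for f,p in(('w1',p1),('w7raw',p7)):
    print(f,cen(cv2.imread(f'pics/{f}.png'),(5,150,120),(22,255,255),(130,380,60,245)))
def ana(p,val,stripe,plain,od,corners):
    V=onplane(p,val,188);f=lambda d:np.arctan2(d[1],d[0]).round(3)
    S=onplane(p,stripe,208);Q=onplane(p,plain,208);O=onplane(p,od,150)
    print('val',V.round(1),'S',S.round(1),'wing ang',f(S-V),f(S-Q),'odot',O.round(1),f(O-V))
    C=[onplane(p,c,112) for c in corners];print([c.round(1).tolist() for c in C],'edges',[f(C[(i+1)%4]-C[i]) for i in range(4)],'ctr',np.mean(C,0).round(1))
w=lambda X,Y:(110+(X-400)*.75,40+Y*.75)
ana(p1,(256.5,178.5),(221,160.5),(290,201),(282,110.5),[(219,68),(346,118),(285,250),(174,213)])
ana(p7,w(587,190),w(542,168),w(630,220),w(515,133),[w(551,40),w(717,158),w(620,289),w(459,189)])
```

```text
w1 [([184.9, 68.8], 73), ([243.8, 66.4], 50), ([232.5, 66.4], 11), ([186.5, 79.5], 78), ([255.7, 73.1], 55), ([281.5, 109.5], 54), ([211.8, 148.8], 30), ([221.3, 161.2], 119), ([376.7, 242.4], 14)]
w7raw [([263.7, 73.8], 24), ([270.5, 84.6], 11), ([289.2, 88.2], 21), ([294.3, 96.8], 16), ([287.4, 104.5], 20), ([305.9, 117.3], 92), ([293.7, 114.1], 28), ([195.3, 139.7], 54), ([169.8, 147.7], 9), ([206.4, 153.3], 30), ([216.1, 166.1], 119), ([376.6, 169.6], 47)]
val [568.3 183.2] S [526.1 170.8] wing ang -2.858 -2.838 odot [532.8 256. ] 2.024
[[441.0, 233.2], [598.9, 317.6], [693.2, 132.2], [539.3, 48.9]] edges [np.float64(0.491), np.float64(-1.1), np.float64(-2.645), np.float64(2.061)] ctr [568.1 183. ]
val [565.1 183. ] S [546.9 219.7] wing ang 2.029 2.047 odot [532.3 255.3] 1.997
[[603.0, 311.3], [688.0, 127.5], [527.6, 50.7], [441.2, 239.9]] edges [np.float64(-1.137), np.float64(-2.695), np.float64(1.999), np.float64(0.415)] ctr [565.  182.4]
```

The pointer has turned about 1.4 rad and now lines up with the orange dot (2.04 against 2.00 rad, within measuring error). The push ended against the hard stop, well above the latch torque, so the cap is locked. The tank is in place within a few mm, turned about 2–3°, and the hand is clear.

```bash
python3 -c "
from rig import ticket
print(ticket.job_done())"
```

```text
the job is handed in; nothing more can be done
None
```

I turned the cap clockwise to its stop past the latch, let go and handed the job in; pushing against the stop turned the tank about 2–3°, and I saw nothing else on the counter move.

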